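# Find the loaded lens can by its weight

## Robot

A 6-joint arm with a two-finger parallel gripper is mounted at the origin on the work surface. World frame = base frame: x ahead of the robot, y to its left, z up, the work surface at z = 0. Lengths are in mm, angles in rad, forces in N, time in s.
With the tool pointing down it reaches from about 350 to 850 mm from the base axis. Payload 8.1 kg.
Tool frame: the origin (TCP) lies at the very end of the fingers, on their centre line; the grasp point (between the pads) lies 19 mm behind it (ctrl.grasp_offset is the distance from the TCP to the grasp point, in mm); z points along the fingers, y is the line along which they close (so a half turn about z gives the same grasp; the last joint's range is limited). The gripper opens to 93 mm and grips with 3 to 60 N. Pads are 15 mm wide; open, the fingers measure 128 mm over their backs; the gripper's body (75 mm by 188 mm) begins 65 mm behind the grasp point.
Start: joints at [-1.271, 0.13, 1.488, -0, 1.523, -0.085], TCP at [225.244, -556.121, 218.635] pointing down, gripper open.
Joint ranges: [-2.96, 2.96], [-0.89, 2.26], [0.02, 2.5], [-1.34, 4.48], [0, 2.73], [-2.66, 2.66]. Speed limits (rad/s): [2.39, 2.39, 2.79, 3.14, 3.14, 3.14].

## Interface

Orientations are given as a unit quaternion [x, y, z, w].
In Python, from station import sensors, capture, finish_job, ctrl gives the robot as it stands.
- The arm moves only by the shell command python3 -m crank 'ROWS' [FORCE]. ROWS is JSON, a list of rows, each an object with "dp": the shift along the tool's x, y, z in cm, a list of three; "yaw": the turn about the tool's z in rad; "grip": the finger opening in cm, from 0 to 9.3. A call has 1 to 5 rows; each row shifts and turns the commanded pose from where the row before left it, along the tool's axes as they then stand; what a row does not reach is not made up. A row lasts 1/12 s, in which the tool goes at most 41.7 mm and 7.16 degrees, less where a joint would pass 70% of its speed; a pose out of reach is approached as far as the arm can. A call is refused whole if a number of a shift passes 4.17 or a number of a turn 0.125, either way. A call with a gripper value outside its range is refused whole. The fingers move at their own pace and stop on an object; FORCE is the grip in N (left out, the last holds). Time passes only in rows, so rows that do not move let the fingers close. It gives the time, the measured TCP pose, the force, the opening and the grip force at its end, in the units of the state.
- sensors.state(): the state, without advancing time (a new reading comes with each control period).
- capture(name): name is "scene" or "top" or "wrist"; returns a dict with "pixels" (384x512x3 uint8, red, green, blue), "z_map" (384x512 float32, mm along the optical axis (not along the pixel's ray), 0 where there is no reading), "fx", "fy", "cx", "cy" (pixels), "k1" (the pictures are not rectified: a ray, as slopes to the right and down, at radius r is drawn at 1 + k1 r^2 times it, then the intrinsics apply), "cam_to_world" (4x4, takes a point from camera to world coordinates); the wrist camera has in their place "tool_from_camera" (4x4, takes a point from camera to tool coordinates, whose origin is the TCP and whose axes are the flange's). Camera axes: x right, y up, looking along -z (the intrinsics and any distortion apply to the point x, -y, -z); pixel columns grow to the right and rows downward; lengths in mm; the calibration is good to about 2 mm. A picture is of the moment at which its call begins: read the wrist's pose just before it.
- finish_job(): hands the job in; it is judged then, once.
The state is a dict: "time": time; "joint_pos": joint angles; "dq": joint speeds; "joint_torque": joint torques, N m; "tcp_pos": TCP position; "eef_rot": TCP orientation; "contact_force": force on the tool from outside, world axes, zero at the start; "wrist_torque": the same for the moment, N m; "finger_gap": finger opening in mm; "finger_force": force on a finger pad.
Only numpy, scipy, OpenCV 4.12 (cv2) and the standard library are available. Lean on these libraries where they do the work, as an engineer would, in place of code of your own. Each camera call takes 0.05 s, during which the arm holds its last target. There are 200 camera calls.

## Task

Four identical closed lens cans stand among the clutter on the microscope bench: one holds a heavy objective, one is empty and the other two hold an adapter each. Tell them apart by feeling their weight, then gently stand the heaviest can upright on the free half of the rubber-topped lens plate and the lightest, empty one upright in the free compartment of the returns tray. Leave or put back the other two upright where they stood, do not drop or tip over any can, and do not shift or knock over anything else.

Things in the scene. Friction and masses are not known exactly. Their poses are not given: they have to be found in the camera images.
- can_a: white plastic screw-cap lens can, 48 mm diameter, 85 mm tall, upright; the ribbed cap is its top 30 mm and is the place to grip. All four look identical and their contents are hidden and a little loose. Total weights: about 85 g for the empty one, about 220 to 270 g for each of the two with an adapter, 450 to 565 g for the one with the objective; which can is which changes every time and does not follow the names. Origin: centre of its underside, z up.
- can_b: another lens can, the same outside as can_a in every respect; origin likewise.
- can_c: another lens can, the same outside as can_a in every respect; origin likewise.
- can_d: another lens can, the same outside as can_a in every respect; origin likewise.
- plate: lens plate: flat aluminium plate with a black rubber inlay on top, 150 (its x) by 110 (its y) mm, 8 mm thick, fixed to the bench, no rim. A small oil pot stands on its +x half; the -x half is free. It and the tray lie left and right of the cluttered middle, either way round. Origin: centre of its underside.
- tray: returns tray: open aluminium tray, 150 (its x) by 110 (its y) mm, walls 30 mm high and 4 mm thick, floor 4 mm thick, fixed to the bench. A 4 mm wall across the middle (at its x = 0) makes two compartments, each about 69 by 102 mm inside; the +x one holds a steel collar, the -x one (centre at x = -37 mm) is free. Origin: centre of its underside.
- dropper: tall white bottle, 48 mm diameter, 150 mm tall. Bystander, not to be disturbed; stands loose on the bench. Origin: centre of its underside.
- jar: squat amber jar with white cap, 52 mm diameter, 55 mm tall. Bystander, not to be disturbed; stands loose on the bench. Origin: centre of its underside.
- mailer: square white slide box, 46 by 46 mm, 70 mm tall. Bystander, not to be disturbed; stands loose on the bench. Origin: centre of its underside.
- eyepiece: grey microscope eyepiece, standing on its narrow end, 44 mm diameter, 60 mm tall. Bystander, not to be disturbed; stands loose on the bench. Origin: centre of its underside.
- oilpot: small amber oil pot, 34 mm diameter, 46 mm tall, on the +x half of the lens plate. Bystander, not to be disturbed. Origin: centre of its underside.
- collar: stepped steel collar, 40 mm diameter, 32 mm tall, in the +x compartment of the returns tray. Bystander, not to be disturbed. Origin: centre of its underside.
There are look-alikes about, which are no part of the job. What is shaped like the can_b but green or purple is not meant.

How it is judged:
By the outcome, as a careful person would: the job done as asked, in the order asked, and still so for the second after the job is handed in, with the robot touching nothing.
It also fails if it takes over 72 s, if anything falls off the work surface, if the arm or the gripper's body presses on something with over 40 N, if the wrist force passes 120 N, or if a joint passes its speed limit or range.

## Working session

There is one attempt and no reset: what is moved stays moved. The work goes in short steps, Python scripts to look and compute and a shell command to move; the robot and the scene stay as the last step left them, time stands still between calls to the robot, and variables do not carry over. Pictures are saved under pics/ and viewed, at most 10 in all, crops included, and the job is handed in when it is done.

```bash
ls; mkdir -p pics; cat > h.py <<'E'
import numpy as np, cv2
from station import sensors, capture, ctrl
def pts(c,T=None):
    T=np.array(c["cam_to_world"]) if T is None else T
    h,w=c["z_map"].shape
    u,v=np.meshgrid(np.arange(w),np.arange(h))
    K=np.array([[c["fx"],0,c["cx"]],[0,c["fy"],c["cy"]],[0,0,1.]])
    s=cv2.undistortPoints(np.stack([u,v],-1).reshape(-1,1,2).astype(np.float64),K,np.array([c["k1"],0,0,0,0.])).reshape(h,w,2)
    z=c["z_map"]
    P=np.stack([s[...,0]*z,-s[...,1]*z,-z,np.ones_like(z)],-1)
    return (P@T.T)[...,:3]
E
python3 - <<'E'
from h import *
for n in("top","scene"):
    c=capture(n); cv2.imwrite(f"pics/{n}0.png",cv2.resize(c["pixels"][...,::-1],(768,576)))
    np.savez(f"{n}0.npz",**c); print(n,c["fx"],c["k1"],np.round(c["cam_to_world"],2).tolist())
s=sensors.state(); print(s)
E
```

```text
pics
top 405.15863291154966 -0.1284365142292413 [[0.02, 1.0, -0.09, 521.2], [-1.0, 0.02, -0.01, 11.19], [-0.01, 0.09, 1.0, 1082.66], [0.0, 0.0, 0.0, 1.0]]
scene 382.0663246085779 0.012902050652369178 [[0.37, -0.81, 0.45, 992.92], [0.93, 0.33, -0.18, -162.7], [-0.0, 0.48, 0.88, 801.11], [0.0, 0.0, 0.0, 1.0]]
{'time': 0.1, 'joint_pos': array([-1.27136461e+00,  1.31090406e-01,  1.48917722e+00, -1.25261392e-05,
        1.52300631e+00, -8.53909323e-02]), 'dq': array([ 1.36381374e-04, -1.03107788e-03, -2.44655855e-03,  2.31734504e-04,
        1.04192842e-03,  9.69240072e-05]), 'joint_torque': array([ 1.83021464e-03, -5.61345363e+01, -4.93096018e+01,  7.70720188e-02,
        2.91432766e-02, -3.29315139e-05]), 'tcp_pos': array([ 225.10401961, -555.61089019,  217.68575179]), 'eef_rot': array([ 9.81545576e-01,  1.91226505e-01, -9.60138481e-05, -8.35162194e-04]), 'contact_force': array([0.36315138, 0.8496521 , 0.02111462]), 'wrist_torque': array([ 0.00361823, -0.07733966,  0.02145854]), 'finger_force': 0.0, 'finger_gap': 92.81808682847706}
```

View pics/top0.png

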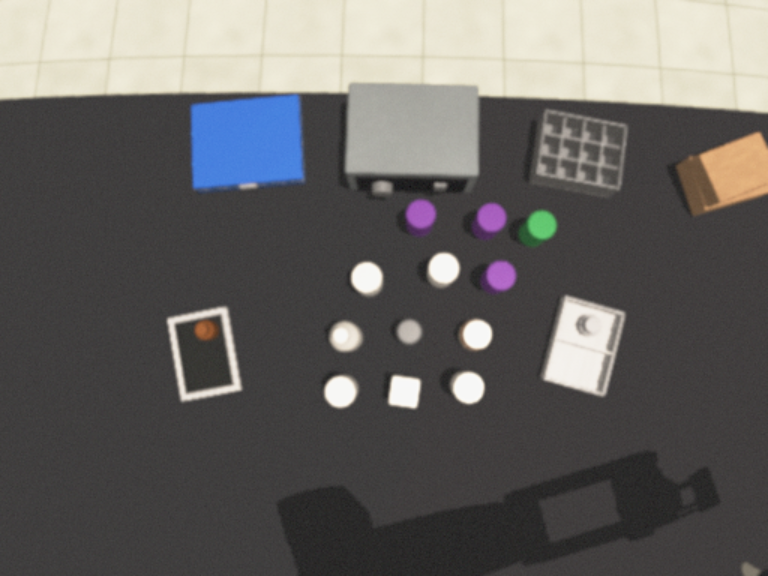

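View pics/scene0.png

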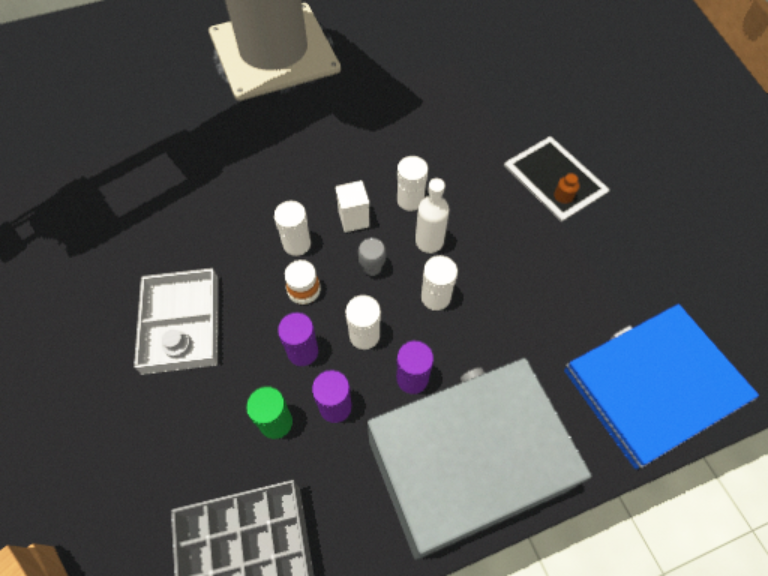

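```bash
python3 - <<'E'
from h import *
c=dict(np.load("top0.npz")); P=pts(c); z=P[...,2]
for lo,hi in((22,40),(40,62),(62,78),(78,95),(130,165)):
    m=((z>lo)&(z<hi)&(np.abs(P[...,1])<600)&(P[...,0]>150)).astype(np.uint8)
    n,l,st,ce=cv2.connectedComponentsWithStats(m)
    for i in range(1,n):
        if st[i,4]>40:
            q=P[l==i]; px=c["pixels"][l==i]
            print((lo,hi),"px",(ce[i]*1.5).round(),st[i,4],"mid",((q.max(0)+q.min(0))/2).round(),"size",np.ptp(q,0).round(), np.median(px,0), "zmed",np.median(q[:,2]).round())
E
```

```text
(22, 40) px [246. 143.] 4037 mid [890. 300.  31.] size [178. 214.  18.] [ 72. 129. 222.] zmed 37.0
(22, 40) px [555. 121.] 42 mid [ 932. -257.   31.] size [29. 28. 17.] [83. 79. 76.] zmed 31.0
(22, 40) px [614. 134.] 45 mid [ 914. -365.   30.] size [28. 28. 16.] [80. 78. 74.] zmed 31.0
(22, 40) px [563. 178.] 156 mid [ 864. -290.   31.] size [107. 148.  18.] [82. 79. 75.] zmed 31.0
(22, 40) px [572. 146.] 41 mid [ 886. -287.   31.] size [29. 31. 18.] [83. 79. 76.] zmed 31.0
(22, 40) px [592. 151.] 45 mid [ 880. -323.   31.] size [33. 26. 18.] [81. 79. 75.] zmed 31.0
(22, 40) px [611. 153.] 41 mid [ 877. -360.   31.] size [32. 26. 16.] [82. 79. 75.] zmed 32.0
(22, 40) px [550. 162.] 41 mid [ 854. -246.   31.] size [29. 28. 18.] [84. 81. 77.] zmed 32.0
(22, 40) px [691. 186.] 116 mid [ 830. -517.   31.] size [94. 37. 18.] [105.  82.  61.] zmed 30.0
(22, 40) px [412. 188.] 53 mid [807.  -2.  31.] size [ 3. 72. 18.] [32. 32. 32.] zmed 30.0
(22, 40) px [583. 345.] 444 mid [ 537. -308.   29.] size [167. 142.  14.] [199.  189.5 180. ] zmed 29.0
(22, 40) px [591. 324.] 105 mid [ 573. -323.  
[... 1486 characters left out ...]
  95. 189.] zmed 86.0
(78, 95) px [541. 224.] 285 mid [ 737. -221.   84.] size [48. 46. 13.] [ 97. 198. 111.] zmed 86.0
(78, 95) px [443. 268.] 293 mid [658. -57.  85.] size [45. 48. 11.] [247. 247. 245.] zmed 86.0
(78, 95) px [500. 276.] 300 mid [ 649. -152.   85.] size [49. 48. 12.] [176. 102. 197.] zmed 86.0
(78, 95) px [366. 278.] 295 mid [640.  72.  86.] size [45. 48. 12.] [247. 247. 245.] zmed 86.0
(78, 95) px [468. 387.] 305 mid [ 465. -100.   85.] size [47. 46. 14.] [247. 247. 246.] zmed 86.0
(78, 95) px [339. 390.] 301 mid [453. 109.  85.] size [47. 47. 13.] [247. 247. 245.] zmed 86.0
(130, 165) px [340. 335.] 82 mid [542. 105. 147.] size [21. 21. 16.] [247.  247.  243.5] zmed 151.0
```

The top view has several candidates for the cans:
- **White with round tops at z≈86:** px (443,268), (366,278), (468,387) and (339,390). These are the four cans.
- **Rejected whites:** (476,334) is the jar at z 56, (345,335) is the dropper at z 150, and (404,391) is the square mailer.
- **Coloured look-alikes:** purple at (420,216), (491,219) and (500,276), green at (541,226).

The plate is on the left at px (205,355), with its oil pot at the top. The tray is on the right at px (584,345), with its collar at the top. In both, the half nearer the robot is free.

```bash
python3 - <<'E'
from h import *
c=dict(np.load("top0.npz")); P=pts(c); z=P[...,2]; g=c["pixels"].mean(-1)
u,v=np.meshgrid(np.arange(512),np.arange(384)); U=u*1.5;V=v*1.5
import sys
def rect(m,h,name):
    # cast rays on plane z=h
    C=np.array(c["cam_to_world"])[:3,3]
    d=P-C; Q=C+d*((h-C[2])/d[...,2])[...,None]
    r=cv2.minAreaRect(Q[m][:,:2].astype(np.float32)); print(name,r,m.sum())
    return Q
m=(U>150)&(U<260)&(V>295)&(V<415)&(g>110)
rect(m,8,"plate")
m=(U>530)&(U<640)&(V>285)&(V<405)&(z>22)&(z<34)
l=cv2.connectedComponentsWithStats(m.astype(np.uint8)); k=1+l[2][1:,4].argmax()
rect(l[1]==k,30,"tray")
m=(U>530)&(U<640)&(V>285)&(V<405)&(z<12)&(g>150)
l=cv2.connectedComponentsWithStats(m.astype(np.uint8))
for k in range(1,l[0]):
    if l[2][k,4]>200: Q=rect(l[1]==k,4,"floor"); print(Q[l[1]==k].mean(0))
# scene cam cross-check of can tops
c=dict(np.load("scene0.npz")); S=pts(c); zz=S[...,2]
m=((zz>80)&(zz<95)&(c["pixels"].min(-1)>200)).astype(np.uint8)
n,l,st,ce=cv2.connectedComponentsWithStats(m)
for k in range(1,n):
    if st[k,4]>60:
        q=S[l==k]; print("scene",ce[k]*1.5,((q.max(0)+q.min(0))/2).round(1),np.ptp(q,0).round(),np.median(q[:,2]))
t=cv2.imread("pics/top0.png")[240:420,300:540]
s=cv2.imread("pics/scene0.png")[130:370,260:480]
a=cv2.resize(t,(400,300),interpolation=2);b=cv2.resize(s,(390,300),interpolation=2)
cv2.imwrite("pics/crop1.png",np.hstack([a,b]))
E
```

```text
plate ((506.41766357421875, 363.5958251953125), (156.07681274414062, 115.99736022949219), 13.130583763122559) 1041
tray ((537.401611328125, -308.924560546875), (114.0692138671875, 149.7064666748047), 76.12114715576172) 380
floor ((571.9777221679688, -322.9341125488281), (98.63084411621094, 69.1473388671875), 77.0273208618164) 664
[ 571.95602647 -320.57653957    4.        ]
floor ((499.23486328125, -304.3462829589844), (98.85346221923828, 73.38854217529297), 74.91948699951172) 913
[ 500.94556813 -302.8925699     4.        ]
scene [411.83823529 167.91176471] [452.3 109.   84.2] [47. 46.  7.] 84.54259037004465
scene [288.87777778 213.78888889] [ 463.3 -101.3   84.4] [47. 46.  7.] 84.43931536037258
scene [439.91743119 270.19724771] [640.8  70.5  84.9] [47. 46.  8.] 84.58071922945521
scene [362.02335165 311.06868132] [659.5 -57.1  84.2] [48. 47.  8.] 84.40575532361737<stdin>:8: RuntimeWarning: divide by zero encountered in divide
<stdin>:8: RuntimeWarning: invalid value encountered in multiply
```

View pics/crop1.png

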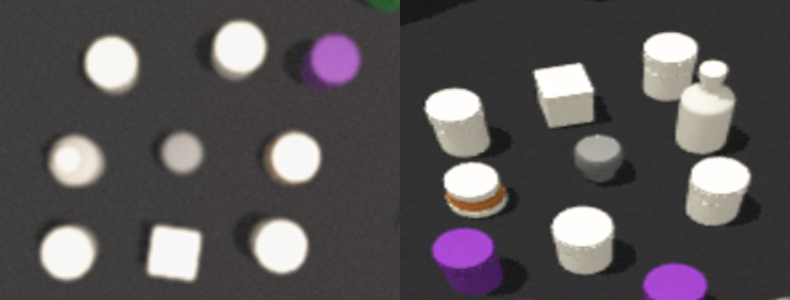

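The crop confirms four white capped cans. The jar (amber band), dropper (neck) and mailer (square) are clearly different. I'll start moving by squaring the yaw.

```bash
cat > st.py <<'E'
from h import *
import sys
s=sensors.state();q=s["eef_rot"];p=s["tcp_pos"]
print("t",round(s["time"],2),"tcp",p.round(1),"yaw",round(2*np.arctan2(q[1],q[0]),4),"q",q.round(4)[2:],"F",s["contact_force"].round(2),"T",s["wrist_torque"].round(3),"gap",round(s["finger_gap"],1),"ff",round(s["finger_force"],1))
E
python3 -m crank '[{"yaw":0.1},{"yaw":0.1},{"yaw":0.1},{"yaw":0.085},{}]' 20; python3 st.py
```

```text
t 0.1 tcp [ 225.1 -555.6  217.7] yaw 0.3848 q [-0.0001 -0.0008] F [0.36 0.85 0.02] T [ 0.004 -0.077  0.021] gap 92.8 ff 0.0validation failed for argument at $[0]...
```

Each row may need every key.

```bash
python3 -m crank '[{"dp":[0,0,0],"yaw":0.1,"grip":7},{"dp":[0,0,0],"yaw":0.1,"grip":7},{"dp":[0,0,0],"yaw":0.1,"grip":7},{"dp":[0,0,0],"yaw":0.085,"grip":7},{"dp":[0,0,0],"yaw":0,"grip":7}]' 20; python3 st.py
```

```text
time: 0.52
tcp_pos: [225.1, -555.8, 218.0]
eef_rot: [1.0, -0.002, -0.0, -0.0]
contact_force: [-0.2, -0.2, 0.4]
finger_gap: 70.5
finger_force: 0.0
t 0.52 tcp [ 225.1 -555.8  218. ] yaw -0.0042 q [-0.0002 -0.0005] F [-0.25 -0.23  0.36] T [0.008 0.007 0.001] gap 70.5 ff 0.0
```

```bash
for i in 1; do :; done
python3 -m crank '[{"dp":[1.6,-3,0],"yaw":0,"grip":7},{"dp":[1.6,-3,0],"yaw":0,"grip":7},{"dp":[1.6,-3,0],"yaw":0,"grip":7},{"dp":[1.6,-3,0],"yaw":0,"grip":7},{"dp":[1.6,-3,0],"yaw":0,"grip":7}]' >/dev/null
python3 -m crank '[{"dp":[1.6,-3,0],"yaw":0,"grip":7},{"dp":[1.6,-3,0],"yaw":0,"grip":7},{"dp":[1.6,-3,0],"yaw":0,"grip":7},{"dp":[1.6,-3,0],"yaw":0,"grip":7},{"dp":[1.6,-3,0],"yaw":0,"grip":7}]' >/dev/null
python3 -m crank '[{"dp":[1.6,-3,0],"yaw":0,"grip":7},{"dp":[1.6,-3,0],"yaw":0,"grip":7},{"dp":[1.6,-3,0],"yaw":0,"grip":7},{"dp":[1.6,-3,0],"yaw":0,"grip":7},{"dp":[1.6,-3,0],"yaw":0,"grip":7}]' >/dev/null
python3 -m crank '[{"dp":[0,0,1],"yaw":0,"grip":7},{"dp":[0,0,0],"yaw":0,"grip":7}]' ; python3 st.py
```

```text
time: 1.93
tcp_pos: [464.9, -104.5, 206.7]
eef_rot: [1.0, 0.003, -0.001, -0.0]
contact_force: [-0.5, 0.3, -0.6]
finger_gap: 70.0
finger_force: 0.0
t 1.93 tcp [ 464.9 -104.5  206.7] yaw 0.006 q [-0.0013 -0.0004] F [-0.48  0.34 -0.59] T [0.022 0.067 0.076] gap 70.0 ff 0.0
```

```bash

python3 -m crank '[{"dp":[0,-0.4,3],"yaw":0,"grip":7},{"dp":[0,0,3],"yaw":0,"grip":7},{"dp":[0,0,3],"yaw":0,"grip":7},{"dp":[0,0,3],"yaw":0,"grip":7},{"dp":[0,0,2],"yaw":0,"grip":7}]' >/dev/null
python3 -m crank '[{"dp":[0,0,1.6],"yaw":0,"grip":7},{"dp":[0,0,0],"yaw":0,"grip":7},{"dp":[0,0,0],"yaw":0,"grip":7}]' ; python3 st.py
python3 -m crank '[{"dp":[0,0,0],"yaw":0,"grip":4},{"dp":[0,0,0],"yaw":0,"grip":4},{"dp":[0,0,0],"yaw":0,"grip":4},{"dp":[0,0,0],"yaw":0,"grip":4},{"dp":[0,0,0],"yaw":0,"grip":4}]' 20 >/dev/null; python3 st.py
```

```text
time: 2.6
tcp_pos: [463.9, -103.0, 51.9]
eef_rot: [1.0, -0.0, -0.001, -0.0]
contact_force: [-0.1, -0.8, 0.5]
finger_gap: 69.9
finger_force: 0.0
t 2.6 tcp [ 463.9 -103.    51.9] yaw -0.0004 q [-0.0014 -0.0003] F [-0.12 -0.81  0.5 ] T [ 0.01   0.002 -0.014] gap 69.9 ff 0.0
t 3.02 tcp [ 466.3 -102.2   53.8] yaw 0.0001 q [0.001  0.0002] F [0.01 1.53 4.38] T [ 0.273  0.057 -0.   ] gap 47.5 ff 20.0
```

```bash

python3 -m crank '[{"dp":[0,0,-0.5],"yaw":0,"grip":4},{"dp":[0,0,-0.8],"yaw":0,"grip":4},{"dp":[0,0,-0.8],"yaw":0,"grip":4},{"dp":[0,0,-0.4],"yaw":0,"grip":4},{"dp":[0,0,0],"yaw":0,"grip":4}]' >/dev/null; python3 st.py
for i in 1 2 3 4 5 6; do python3 -m crank '[{"dp":[0,0,0],"yaw":0,"grip":4}]' >/dev/null; python3 st.py; done
```

```text
t 3.43 tcp [ 466.2 -102.5   79.1] yaw -0.0001 q [0.001  0.0004] F [-0.06  0.01 -5.08] T [ 0.04  -0.013 -0.005] gap 47.7 ff 20.0
t 3.52 tcp [ 465.6 -102.3   78. ] yaw -0.0001 q [0.0004 0.0002] F [ 0.81 -0.57 -5.95] T [ 0.051 -0.004 -0.008] gap 47.9 ff 20.0
t 3.6 tcp [ 465.1 -102.1   77.4] yaw -0.0002 q [-0.0002 -0.0001] F [-0.05  0.77 -4.77] T [ 0.063 -0.021 -0.024] gap 47.9 ff 20.0
t 3.68 tcp [ 464.9 -102.    77.1] yaw -0.0002 q [-0.0005 -0.0002] F [ 0.01  0.2  -5.56] T [ 0.    -0.    -0.042] gap 47.7 ff 20.0
t 3.77 tcp [ 465.  -102.1   77.2] yaw -0.0002 q [-0.0004 -0.0001] F [ 0.35 -0.61 -4.2 ] T [0.011 0.032 0.007] gap 48.1 ff 20.0
t 3.85 tcp [ 465.1 -102.1   77.3] yaw -0.0003 q [-0.0003 -0.0001] F [ 0.2   0.53 -5.66] T [ 0.035 -0.05   0.01 ] gap 47.8 ff 20.0
t 3.93 tcp [ 465.2 -102.1   77.4] yaw -0.0002 q [-0.0002 -0.0001] F [ 0.26 -0.19 -5.15] T [0.034 0.021 0.004] gap 47.6 ff 20.0
```

Fz is about -5.2 N (≈530 g), so this is the objective, which goes to the plate.

```bash

python3 -m crank '[{"dp":[0,0,-2],"yaw":0,"grip":4},{"dp":[0,0,-3.2],"yaw":0,"grip":4},{"dp":[0,0,-3.8],"yaw":0,"grip":4},{"dp":[0,0,-3.2],"yaw":0,"grip":4},{"dp":[0,-0.5,-1.8],"yaw":0,"grip":4}]' >/dev/null; python3 st.py
python3 -m crank '[{"dp":[0,-1,0],"yaw":0,"grip":4},{"dp":[0,-2,0],"yaw":0,"grip":4},{"dp":[0,-2.5,0],"yaw":0,"grip":4},{"dp":[0,-3,0],"yaw":0,"grip":4},{"dp":[0.1,-3,0],"yaw":0,"grip":4}]' >/dev/null
python3 -m crank '[{"dp":[0.1,-3,0],"yaw":0,"grip":4},{"dp":[0.1,-3,0],"yaw":0,"grip":4},{"dp":[0.1,-3,0],"yaw":0,"grip":4},{"dp":[0.1,-3,0],"yaw":0,"grip":4},{"dp":[0,-3,0],"yaw":0,"grip":4}]' >/dev/null
python3 -m crank '[{"dp":[0,-3,0],"yaw":0,"grip":4},{"dp":[0,-3,0],"yaw":0,"grip":4},{"dp":[0,-3,0],"yaw":0,"grip":4},{"dp":[0,-3,0],"yaw":0,"grip":4},{"dp":[0,-2.5,0],"yaw":0,"grip":4}]' >/dev/null
python3 -m crank '[{"dp":[0,-2.2,0],"yaw":0,"grip":4},{"dp":[0,-1.5,0],"yaw":0,"grip":4},{"dp":[0,-1,0],"yaw":0,"grip":4},{"dp":[0,0,0],"yaw":0,"grip":4},{"dp":[0,0,0],"yaw":0,"grip":4}]' >/dev/null; python3 st.py
```

```text
t 4.35 tcp [466.8 -98.2 222.2] yaw -0.0008 q [0.0025 0.0011] F [ 1.17 -0.59 -4.18] T [ 0.031 -0.067  0.009] gap 47.6 ff 20.0
t 6.02 tcp [469.7 359.6 216.1] yaw 0.0007 q [-0.0009  0.0008] F [ 0.25  0.27 -4.96] T [ 0.013 -0.011  0.008] gap 47.7 ff 20.0
```

```bash

python3 -m crank '[{"dp":[0,0.3,2],"yaw":0,"grip":4},{"dp":[0,0,3.5],"yaw":0,"grip":4},{"dp":[0,0,4],"yaw":0,"grip":4},{"dp":[0,0,3],"yaw":0,"grip":4},{"dp":[0,0,1.5],"yaw":0,"grip":4}]' >/dev/null
python3 -m crank '[{"dp":[0,0,0.3],"yaw":0,"grip":4},{"dp":[0,0,0.2],"yaw":0,"grip":4},{"dp":[0,0,0],"yaw":0,"grip":4},{"dp":[0,0,0],"yaw":0,"grip":4},{"dp":[0,0,0],"yaw":0,"grip":4}]' >/dev/null; python3 st.py
for i in 1 2 3 4 ; do python3 -m crank '[{"dp":[0,0,0.15],"yaw":0,"grip":4},{"dp":[0,0,0],"yaw":0,"grip":4}]' >/dev/null; python3 st.py; done
```

```text
t 6.85 tcp [471.9 357.5  75. ] yaw -0.0005 q [ 0.0016 -0.001 ] F [ 0.71 -0.01 -5.83] T [ 0.042  0.003 -0.018] gap 47.7 ff 20.0
t 7.02 tcp [470.9 357.2  72. ] yaw -0.0001 q [ 0.0007 -0.0004] F [ 0.31  0.1  -5.41] T [ 0.018  0.084 -0.007] gap 47.7 ff 20.0
t 7.18 tcp [470.4 356.9  69.6] yaw -0.0001 q [0. 0.] F [-0.14 -0.72 -5.73] T [0.009 0.01  0.027] gap 47.2 ff 20.0
t 7.35 tcp [470.2 356.7  67.8] yaw -0.0002 q [-0.0002  0.0001] F [-0.75 -0.55 -5.85] T [0.028 0.036 0.044] gap 47.7 ff 20.0
t 7.52 tcp [470.2 356.7  66.2] yaw -0.0002 q [-0.0003  0.0002] F [-0.5  -0.09 -5.28] T [-0.    -0.018  0.003] gap 47.7 ff 20.0
```

```bash

for i in 1 2 3 4 5 6; do python3 -m crank '[{"dp":[0,0,0.12],"yaw":0,"grip":4},{"dp":[0,0,0],"yaw":0,"grip":4}]' >/dev/null; python3 st.py; done
```

```text
t 7.68 tcp [470.3 356.8  65.2] yaw -0.0002 q [-0.0001  0.0001] F [ 0.16  1.5  -5.64] T [ 0.056 -0.007  0.063] gap 47.7 ff 20.0
t 7.85 tcp [470.3 356.8  64. ] yaw -0.0002 q [-0.0001  0.0001] F [-0.49 -0.14 -4.67] T [0.041 0.021 0.03 ] gap 47.9 ff 20.0
t 8.02 tcp [470.3 356.8  62.8] yaw -0.0002 q [-0.0001  0.0001] F [-0.37  0.28 -5.  ] T [ 0.014 -0.034 -0.017] gap 48.1 ff 20.0
t 8.18 tcp [470.6 356.9  62. ] yaw -0.0002 q [ 0.0002 -0.0001] F [ 0.01 -0.16 -4.76] T [ 0.081 -0.004  0.034] gap 47.6 ff 20.0
t 8.35 tcp [471.  357.2  61.8] yaw -0.0001 q [ 0.0006 -0.0003] F [-1.89 -1.74  3.75] T [-0.372  0.406 -0.029] gap 47.8 ff 20.0
t 8.52 tcp [471.2 357.5  61.6] yaw -0.0 q [ 0.0009 -0.0006] F [-3.91 -2.44 10.86] T [-0.517  0.836  0.08 ] gap 47.7 ff 20.0
```

```bash

python3 -m crank '[{"dp":[0,0,-0.12],"yaw":0,"grip":4},{"dp":[0,0,0],"yaw":0,"grip":4}]' >/dev/null; python3 st.py
python3 -m crank '[{"dp":[0,0,0],"yaw":0,"grip":4.9},{"dp":[0,0,0],"yaw":0,"grip":5.2},{"dp":[0,0,0],"yaw":0,"grip":6},{"dp":[0,0,0],"yaw":0,"grip":7},{"dp":[0,0,0],"yaw":0,"grip":7}]' >/dev/null; python3 st.py
python3 -m crank '[{"dp":[0,0,-1],"yaw":0,"grip":7},{"dp":[0,0,-2.5],"yaw":0,"grip":7},{"dp":[0,0,-4],"yaw":0,"grip":7},{"dp":[0,0,-4],"yaw":0,"grip":7},{"dp":[0,0,-3],"yaw":0,"grip":7}]' >/dev/null; python3 st.py
python3 - <<'E'
from h import *
c=capture("top"); P=pts(c); z=P[...,2]
m=((z>78)&(z<97)&(c["pixels"].min(-1)>150)).astype(np.uint8)
n,l,st,ce=cv2.connectedComponentsWithStats(m)
for i in range(1,n):
    if st[i,4]>30: q=P[l==i]; print(ce[i]*1.5,st[i,4],((q.max(0)+q.min(0))/2).round(1),np.median(q[:,2]).round(1))
E
```

```text
t 8.68 tcp [471.1 357.4  61.6] yaw -0.0001 q [ 0.0008 -0.0006] F [-1.07  0.36  4.68] T [-0.035  0.308  0.025] gap 47.6 ff 20.0
t 9.1 tcp [470.3 356.7  60.4] yaw -0.0003 q [-0.0002  0.0001] F [-0.6   0.48 -0.54] T [-0.011  0.027  0.001] gap 66.9 ff 0.0
t 9.52 tcp [471.  357.2 210. ] yaw -0.0003 q [ 0.0013 -0.0008] F [ 0.69 -0.54  1.35] T [ 0.006 -0.062 -0.002] gap 69.9 ff 0.0
[442.72959184 268.39285714] 294 [657.9 -56.9  84.9] 86.2
[365.85665529 277.53071672] 293 [639.6  72.2  84.7] 86.4
[352.5        334.28571429] 35 [542.2  94.7  87.5] 94.1
[339.365 390.395] 300 [452.5 108.9  84.2] 86.2
```

```bash

python3 -m crank '[{"dp":[-0.3,1,0],"yaw":0,"grip":7},{"dp":[-0.3,2,0],"yaw":0,"grip":7},{"dp":[-0.3,3,0],"yaw":0,"grip":7},{"dp":[-0.3,3,0],"yaw":0,"grip":7},{"dp":[-0.3,3,0],"yaw":0,"grip":7}]' >/dev/null
python3 -m crank '[{"dp":[-0.3,3,0],"yaw":0,"grip":7},{"dp":[0,3,0],"yaw":0,"grip":7},{"dp":[0,3,0],"yaw":0,"grip":7},{"dp":[0,2,0],"yaw":0,"grip":7},{"dp":[0,1.8,0],"yaw":0,"grip":7}]' >/dev/null
for i in 1 2 3; do python3 -m crank '[{"dp":[0,0,0],"yaw":0,"grip":7}]' >/dev/null; python3 st.py; done
python3 - <<'E'
from h import *
c=capture("top"); P=pts(c); z=P[...,2]
m=((z>78)&(z<97)&(c["pixels"].min(-1)>150)).astype(np.uint8)
n,l,st,ce=cv2.connectedComponentsWithStats(m)
for i in range(1,n):
    if st[i,4]>30: q=P[l==i]; print(ce[i]*1.5,st[i,4],((q.max(0)+q.min(0))/2).round(1),np.median(q[:,2]).round(1))
E
```

```text
t 10.48 tcp [451.5 105.7 204.7] yaw -0.003 q [-0.0008  0.0008] F [ 0.02  0.27 -0.89] T [ 0.022  0.052 -0.004] gap 69.7 ff 0.0
t 10.57 tcp [451.7 108.  204.9] yaw -0.0025 q [-0.0006 -0.    ] F [-0.85  0.41  0.57] T [ 0.016  0.037 -0.019] gap 69.9 ff 0.0
t 10.65 tcp [451.9 109.1 205.1] yaw -0.0006 q [-0.0005 -0.0001] F [0.26 0.29 1.11] T [ 0.046 -0.015  0.009] gap 70.0 ff 0.0
[442.7260274  268.36130137] 292 [657.9 -56.8  84.9] 86.1
[365.82653061 277.56122449] 294 [639.6  72.2  86.7] 86.4
[189.275  374.6875] 240 [468.5 358.6  88.4] 94.0
```

```bash

python3 -m crank '[{"dp":[0,0,2],"yaw":0,"grip":7},{"dp":[0,0,3.5],"yaw":0,"grip":7},{"dp":[0,0,4],"yaw":0,"grip":7},{"dp":[0,0,3.5],"yaw":0,"grip":7},{"dp":[0,0,2.1],"yaw":0,"grip":7}]' >/dev/null
python3 -m crank '[{"dp":[0,0,0],"yaw":0,"grip":7},{"dp":[0,0,0],"yaw":0,"grip":7},{"dp":[0,0,0],"yaw":0,"grip":7},{"dp":[0,0,0],"yaw":0,"grip":6},{"dp":[0,0,0],"yaw":0,"grip":5.2}]' >/dev/null; python3 st.py
python3 -m crank '[{"dp":[0,0,0],"yaw":0,"grip":4},{"dp":[0,0,0],"yaw":0,"grip":4},{"dp":[0,0,0],"yaw":0,"grip":4},{"dp":[0,0,0],"yaw":0,"grip":4}]' >/dev/null; python3 st.py
python3 -m crank '[{"dp":[0,0,-0.5],"yaw":0,"grip":4},{"dp":[0,0,-0.8],"yaw":0,"grip":4},{"dp":[0,0,-0.8],"yaw":0,"grip":4},{"dp":[0,0,-0.4],"yaw":0,"grip":4},{"dp":[0,0,0],"yaw":0,"grip":4}]' >/dev/null; python3 st.py
for i in 1 2 3 4 5 6 7; do python3 -m crank '[{"dp":[0,0,0],"yaw":0,"grip":4}]' >/dev/null; python3 st.py; done
```

```text
t 11.53 tcp [454.2 109.2  56.9] yaw 0.0 q [ 0.0019 -0.0003] F [ 0.54 -1.04 -0.23] T [ 0.007  0.022 -0.009] gap 60.9 ff 0.0
t 11.87 tcp [453.2 108.9  55.7] yaw -0.0003 q [ 0.0009 -0.0001] F [-0.78 -0.02  6.26] T [ 0.025  0.175 -0.01 ] gap 48.0 ff 20.0
t 12.28 tcp [453.4 109.   81.2] yaw -0.0002 q [ 0.0012 -0.0002] F [ 0.45 -0.47 -2.05] T [0.086 0.026 0.022] gap 47.6 ff 20.0
t 12.37 tcp [452.7 108.9  80.1] yaw -0.0002 q [ 0.0005 -0.0001] F [ 0.28 -0.25 -2.52] T [-0.013  0.032 -0.024] gap 47.2 ff 20.0
t 12.45 tcp [452.2 108.8  79.4] yaw -0.0002 q [-0.0001  0.    ] F [ 1.03  0.05 -3.1 ] T [0.06  0.051 0.043] gap 47.7 ff 20.0
t 12.53 tcp [452.  108.8  79.2] yaw -0.0002 q [-0.0004  0.0001] F [ 0.12 -0.28 -2.74] T [-0.024  0.007  0.016] gap 48.0 ff 20.0
t 12.62 tcp [452.  108.8  79.2] yaw -0.0002 q [-0.0004  0.0001] F [-0.47 -0.98 -2.45] T [0.087 0.024 0.002] gap 47.9 ff 20.0
t 12.7 tcp [452.1 108.8  79.3] yaw -0.0003 q [-0.0004  0.    ] F [-0.23 -0.24 -2.04] T [0.018 0.025 0.04 ] gap 47.7 ff 20.0
t 12.78 tcp [452.2 108.8  79.4] yaw -0.0002 q [-0.0002  0.    ] F [-0.62  0.07 -3.42] T [-0.015 -0.     0.079] gap 47.5 ff 20.0
t 12.87 tcp [452.3 108.8  79.5] yaw -0.0001 q [-0.0001  0.    ] F [-0.11  0.45 -2.89] T [ 0.049 -0.016 -0.049] gap 47.4 ff 20.0
```

About 2.65 N, so an adapter. I'll put it back.

```bash

python3 -m crank '[{"dp":[0,0,0.6],"yaw":0,"grip":4},{"dp":[0,0,0.8],"yaw":0,"grip":4},{"dp":[0,0,0.5],"yaw":0,"grip":4},{"dp":[0,0,0.2],"yaw":0,"grip":4},{"dp":[0,0,0],"yaw":0,"grip":4}]' >/dev/null
for i in 1 2 3 4 5; do python3 -m crank '[{"dp":[0,0,0.1],"yaw":0,"grip":4},{"dp":[0,0,0],"yaw":0,"grip":4}]' >/dev/null; python3 st.py; done
```

```text
t 13.45 tcp [452.4 108.8  57.6] yaw -0.0002 q [0. 0.] F [ 0.03  0.19 -2.49] T [ 0.003  0.031 -0.004] gap 47.5 ff 20.0
t 13.62 tcp [452.5 108.9  56.7] yaw -0.0002 q [ 0.0002 -0.    ] F [-0.31  0.18 -3.1 ] T [0.036 0.067 0.038] gap 47.5 ff 20.0
t 13.78 tcp [452.5 108.9  55.7] yaw -0.0002 q [ 0.0002 -0.    ] F [ 0.72 -0.24 -2.46] T [ 0.091  0.019 -0.007] gap 47.4 ff 20.0
t 13.95 tcp [452.9 108.9  55.8] yaw -0.0002 q [ 0.0004 -0.    ] F [-4.34 -0.66  7.27] T [-0.132  0.837 -0.007] gap 47.1 ff 20.0
t 14.12 tcp [453.4 108.9  55.7] yaw -0.0 q [ 0.0008 -0.    ] F [-7.65 -1.47 14.75] T [-0.216  1.223 -0.016] gap 47.7 ff 20.0
```

```bash

python3 -m crank '[{"dp":[0,0,-0.15],"yaw":0,"grip":4},{"dp":[0,0,0],"yaw":0,"grip":4.9},{"dp":[0,0,0],"yaw":0,"grip":5.2},{"dp":[0,0,0],"yaw":0,"grip":6},{"dp":[0,0,0],"yaw":0,"grip":7}]' >/dev/null
python3 -m crank '[{"dp":[0,0,0],"yaw":0,"grip":7},{"dp":[0,0,0],"yaw":0,"grip":7}]' >/dev/null; python3 st.py
python3 -m crank '[{"dp":[0,0,-1],"yaw":0,"grip":7},{"dp":[0,0,-3],"yaw":0,"grip":7},{"dp":[0,0,-4],"yaw":0,"grip":7},{"dp":[0,0,-4],"yaw":0,"grip":7},{"dp":[0,0,-3],"yaw":0,"grip":7}]' >/dev/null
python3 -m crank '[{"dp":[1.5,0.2,0],"yaw":0,"grip":7},{"dp":[2.5,0.5,0],"yaw":0,"grip":7},{"dp":[3,0.7,0],"yaw":0,"grip":7},{"dp":[3,0.7,0],"yaw":0,"grip":7},{"dp":[3,0.7,0],"yaw":0,"grip":7}]' >/dev/null
python3 -m crank '[{"dp":[2.5,0.7,0],"yaw":0,"grip":7},{"dp":[2,0.2,0],"yaw":0,"grip":7},{"dp":[1.2,0,0],"yaw":0,"grip":7},{"dp":[0,0,0],"yaw":0,"grip":7},{"dp":[0,0,0],"yaw":0,"grip":7}]' >/dev/null
python3 -m crank '[{"dp":[0,0,0],"yaw":0,"grip":7},{"dp":[0,0,0],"yaw":0,"grip":7}]' >/dev/null; python3 st.py
```

```text
t 14.7 tcp [452.3 108.8  55. ] yaw -0.0003 q [-0.0001 -0.    ] F [0.56 0.22 0.55] T [-0.005  0.034 -0.009] gap 69.5 ff 0.0
t 16.12 tcp [638.7  72.  205.6] yaw 0.0001 q [ 0. -0.] F [0.53 0.86 0.09] T [ 0.029 -0.01  -0.012] gap 70.0 ff 0.0
```

```bash

python3 -m crank '[{"dp":[0.1,0,2],"yaw":0,"grip":7},{"dp":[0,0,3.5],"yaw":0,"grip":7},{"dp":[0,0,4],"yaw":0,"grip":7},{"dp":[0,0,3.5],"yaw":0,"grip":7},{"dp":[0,0,2.2],"yaw":0,"grip":7}]' >/dev/null
python3 -m crank '[{"dp":[0,0,0],"yaw":0,"grip":7},{"dp":[0,0,0],"yaw":0,"grip":7},{"dp":[0,0,0],"yaw":0,"grip":7},{"dp":[0,0,0],"yaw":0,"grip":6},{"dp":[0,0,0],"yaw":0,"grip":5.2}]' >/dev/null; python3 st.py
python3 -m crank '[{"dp":[0,0,0],"yaw":0,"grip":4},{"dp":[0,0,0],"yaw":0,"grip":4},{"dp":[0,0,0],"yaw":0,"grip":4},{"dp":[0,0,0],"yaw":0,"grip":4}]' >/dev/null; python3 st.py
python3 -m crank '[{"dp":[0,0,-0.5],"yaw":0,"grip":4},{"dp":[0,0,-0.8],"yaw":0,"grip":4},{"dp":[0,0,-0.8],"yaw":0,"grip":4},{"dp":[0,0,-0.4],"yaw":0,"grip":4},{"dp":[0,0,0],"yaw":0,"grip":4}]' >/dev/null; python3 st.py
for i in 1 2 3 4 5 6 7; do python3 -m crank '[{"dp":[0,0,0],"yaw":0,"grip":4}]' >/dev/null; python3 st.py; done
```

```text
t 16.95 tcp [642.4  71.9  56.2] yaw -0.0001 q [ 0.0023 -0.0001] F [-0.29 -1.03 -0.51] T [ 0.053 -0.015  0.049] gap 60.9 ff 0.0
t 17.28 tcp [641.3  71.8  54.4] yaw -0.0003 q [ 0.001 -0.   ] F [ 0.   -0.41  6.06] T [ 0.025 -0.011 -0.022] gap 47.9 ff 20.0
t 17.7 tcp [641.5  71.9  80.1] yaw -0.0002 q [ 0.0013 -0.    ] F [ 0.16  0.08 -0.54] T [-0.003  0.024 -0.02 ] gap 48.0 ff 20.0
t 17.78 tcp [640.7  71.8  78.7] yaw -0.0002 q [ 0.0005 -0.    ] F [-0.11  0.92 -1.  ] T [ 0.027 -0.028 -0.013] gap 47.8 ff 20.0
t 17.87 tcp [640.2  71.8  77.9] yaw -0.0002 q [-0.0002  0.    ] F [ 0.08  1.14 -0.86] T [ 0.026  0.003 -0.024] gap 47.5 ff 20.0
t 17.95 tcp [639.9  71.8  77.5] yaw -0.0002 q [-0.0005 -0.    ] F [ 0.22  0.36 -1.08] T [ 0.025 -0.007 -0.018] gap 48.0 ff 20.0
t 18.03 tcp [640.   71.8  77.6] yaw -0.0002 q [-0.0005 -0.    ] F [ 0.1   0.88 -0.92] T [ 0.044 -0.027 -0.014] gap 47.7 ff 20.0
t 18.12 tcp [640.1  71.8  77.7] yaw -0.0002 q [-0.0004  0.    ] F [ 0.03  0.13 -1.42] T [0.062 0.009 0.041] gap 47.9 ff 20.0
t 18.2 tcp [640.2  71.8  77.9] yaw -0.0002 q [-0.0002  0.    ] F [-0.06  0.19  0.12] T [ 0.081  0.004 -0.018] gap 47.9 ff 20.0
t 18.28 tcp [640.3  71.8  78. ] yaw -0.0001 q [-0.0001  0.    ] F [-0.37  0.27 -2.15] T [-0.012 -0.001 -0.06 ] gap 47.8 ff 20.0
```

About 0.9 N, so this is the empty one. It goes to the tray.

```bash

python3 -m crank '[{"dp":[0,0,-2],"yaw":0,"grip":4},{"dp":[0,0,-3.2],"yaw":0,"grip":4},{"dp":[0,0,-3.8],"yaw":0,"grip":4},{"dp":[0,0,-3.2],"yaw":0,"grip":4},{"dp":[0,0,-1.8],"yaw":0,"grip":4}]' >/dev/null
python3 -m crank '[{"dp":[-0.4,1,0],"yaw":0,"grip":4},{"dp":[-0.8,2,0],"yaw":0,"grip":4},{"dp":[-1,2.6,0],"yaw":0,"grip":4},{"dp":[-1,2.8,0],"yaw":0,"grip":4},{"dp":[-1,2.8,0],"yaw":0,"grip":4}]' >/dev/null
python3 -m crank '[{"dp":[-1,2.8,0],"yaw":0,"grip":4},{"dp":[-1,2.8,0],"yaw":0,"grip":4},{"dp":[-1,2.8,0],"yaw":0,"grip":4},{"dp":[-1,2.8,0],"yaw":0,"grip":4},{"dp":[-1,2.8,0],"yaw":0,"grip":4}]' >/dev/null
python3 -m crank '[{"dp":[-1,2.8,0],"yaw":0,"grip":4},{"dp":[-1,2.8,0],"yaw":0,"grip":4},{"dp":[-1,2.5,0],"yaw":0,"grip":4},{"dp":[-0.8,2,0],"yaw":0,"grip":4},{"dp":[-0.5,1.2,0],"yaw":0,"grip":4}]' >/dev/null
python3 -m crank '[{"dp":[-0.4,0.8,0],"yaw":0,"grip":4},{"dp":[0,0,0],"yaw":0,"grip":4},{"dp":[0,0,0],"yaw":0,"grip":4},{"dp":[0,0,0],"yaw":0,"grip":4},{"dp":[0,0,0],"yaw":0,"grip":4}]' >/dev/null; python3 st.py
```

```text
t 20.37 tcp [ 501.9 -300.   218.1] yaw 0.0013 q [ 0.0001 -0.0002] F [ 0.16  0.02 -0.11] T [0.06  0.053 0.006] gap 47.9 ff 20.0
```

```bash

python3 -m crank '[{"dp":[-0.1,0.1,2],"yaw":0,"grip":4},{"dp":[0,0,3.5],"yaw":0,"grip":4},{"dp":[0,0,4],"yaw":0,"grip":4},{"dp":[0,0,3],"yaw":0,"grip":4},{"dp":[0,0,1.7],"yaw":0,"grip":4}]' >/dev/null
python3 -m crank '[{"dp":[0,0,0.8],"yaw":0,"grip":4},{"dp":[0,0,0.3],"yaw":0,"grip":4},{"dp":[0,0,0],"yaw":0,"grip":4},{"dp":[0,0,0],"yaw":0,"grip":4},{"dp":[0,0,0],"yaw":0,"grip":4}]' >/dev/null; python3 st.py
for i in 1 2 3 4 5 6 ; do python3 -m crank '[{"dp":[0,0,0.1],"yaw":0,"grip":4},{"dp":[0,0,0],"yaw":0,"grip":4}]' >/dev/null; python3 st.py; done
```

```text
t 21.2 tcp [ 501.7 -303.    67.3] yaw 0.0001 q [0.0014 0.001 ] F [ 0.66  0.7  -1.81] T [ 0.026  0.026 -0.05 ] gap 48.0 ff 20.0
t 21.37 tcp [ 501.  -302.7   65.3] yaw -0.0003 q [0.0008 0.0006] F [-0.46  0.38 -1.75] T [ 0.031  0.023 -0.057] gap 47.7 ff 20.0
t 21.53 tcp [ 500.3 -302.3   63.3] yaw -0.0003 q [0.0001 0.0001] F [ 0.03  0.22 -1.04] T [ 0.036  0.058 -0.038] gap 48.0 ff 20.0
t 21.7 tcp [ 500.1 -302.1   61.9] yaw -0.0003 q [-0.0002 -0.0001] F [ 0.31  0.71 -0.93] T [ 0.031  0.056 -0.023] gap 47.9 ff 20.0
t 21.87 tcp [ 500.2 -302.1   60.9] yaw -0.0002 q [-0.0002 -0.0001] F [-0.24 -1.1  -1.05] T [ 0.016 -0.026  0.007] gap 47.9 ff 20.0
t 22.03 tcp [ 500.2 -302.1   59.9] yaw -0.0002 q [-0.0001 -0.0001] F [-0.02 -0.26 -0.34] T [ 0.016 -0.015 -0.025] gap 47.9 ff 20.0
t 22.2 tcp [ 500.2 -302.1   58.9] yaw -0.0002 q [-0.0001 -0.0001] F [-0.49  0.28  0.  ] T [ 0.008  0.    -0.034] gap 47.7 ff 20.0
```

```bash

for i in 1 2 3; do python3 -m crank '[{"dp":[0,0,0.07],"yaw":0,"grip":4},{"dp":[0,0,0],"yaw":0,"grip":4}]' >/dev/null; python3 st.py; done
```

```text
t 22.37 tcp [ 500.4 -302.2   58.5] yaw -0.0002 q [0.0001 0.0001] F [ 0.11  1.28 -0.47] T [-0.014  0.044 -0.022] gap 47.9 ff 20.0
t 22.53 tcp [ 500.6 -302.4   58.4] yaw -0.0002 q [0.0003 0.0002] F [-1.47  0.95  4.47] T [ 0.271  0.244 -0.046] gap 47.7 ff 20.0
t 22.7 tcp [ 500.7 -302.7   58.1] yaw -0.0002 q [0.0004 0.0005] F [-2.34 -0.11  6.79] T [0.23  0.439 0.016] gap 47.2 ff 20.0
```

```bash

python3 -m crank '[{"dp":[0,0,-0.1],"yaw":0,"grip":4},{"dp":[0,0,0],"yaw":0,"grip":4.9},{"dp":[0,0,0],"yaw":0,"grip":5.2},{"dp":[0,0,0],"yaw":0,"grip":6},{"dp":[0,0,0],"yaw":0,"grip":7}]' >/dev/null
python3 -m crank '[{"dp":[0,0,0],"yaw":0,"grip":7},{"dp":[0,0,0],"yaw":0,"grip":7}]' >/dev/null; python3 st.py
python3 -m crank '[{"dp":[0,0,-1],"yaw":0,"grip":7},{"dp":[0,0,-3],"yaw":0,"grip":7},{"dp":[0,0,-4],"yaw":0,"grip":7},{"dp":[0,0,-4],"yaw":0,"grip":7},{"dp":[0,0,-3],"yaw":0,"grip":7}]' >/dev/null
python3 -m crank '[{"dp":[-1.5,1.5,0],"yaw":0,"grip":7},{"dp":[-2.5,2.5,0],"yaw":0,"grip":7},{"dp":[-2.5,2.5,0],"yaw":0,"grip":7},{"dp":[-2.5,2.5,0],"yaw":0,"grip":7},{"dp":[-2.5,2.5,0],"yaw":0,"grip":7}]' >/dev/null
python3 -m crank '[{"dp":[-2.5,2.5,0],"yaw":0,"grip":7},{"dp":[-2.5,2.5,0],"yaw":0,"grip":7},{"dp":[-2,2,0],"yaw":0,"grip":7},{"dp":[-1,1,0],"yaw":0,"grip":7},{"dp":[0,0,0],"yaw":0,"grip":7}]' >/dev/null
python3 st.py
python3 - <<'E'
from h import *
c=capture("top"); P=pts(c); z=P[...,2]
cv2.imwrite("pics/top1.png",cv2.resize(c["pixels"][...,::-1],(768,576)))
for lo,hi in((40,62),(62,78),(78,97),(130,165)):
    m=((z>lo)&(z<hi)&(np.abs(P[...,1])<420)&(P[...,0]>420)&(P[...,0]<700)).astype(np.uint8)
    n,l,st,ce=cv2.connectedComponentsWithStats(m)
    for i in range(1,n):
        if st[i,4]>60: q=P[l==i]; print((lo,hi),(ce[i]*1.5).round(),st[i,4],((q.max(0)+q.min(0))/2).round(1),np.median(q[:,2]).round(1))
E
```

```text
t 23.28 tcp [ 500.2 -302.1   57.9] yaw -0.0002 q [-0.0001 -0.0001] F [ 1.15 -0.24 -0.25] T [ 0.026 -0.018  0.022] gap 69.0 ff 0.0
t 24.53 tcp [ 303.1 -499.1  208.7] yaw -0.0037 q [-0.0001  0.0005] F [ 0.13  0.51 -0.3 ] T [0.043 0.022 0.015] gap 69.8 ff 0.0
(40, 62) [204. 329.] 125 [549.5 353.2  49.7] 45.0
(40, 62) [408. 332.] 169 [553.   -1.   55.7] 59.7
(40, 62) [476. 334.] 268 [ 550.6 -116.4   54.4] 56.1
(62, 78) [403. 391.] 327 [454.1   4.4  69.7] 71.2
(78, 97) [443. 268.] 295 [657.6 -56.8  85.2] 86.1
(78, 97) [500. 276.] 298 [ 649.  -151.7   84.9] 86.1
(78, 97) [590. 367.] 319 [ 500.2 -302.2   86.4] 89.3
(78, 97) [191. 376.] 303 [469.2 357.5  87.5] 94.2
(78, 97) [339. 391.] 298 [452.6 109.1  84.5] 86.3
(130, 165) [340. 335.] 82 [541.8 104.8 147.2] 150.8
```

View pics/top1.png

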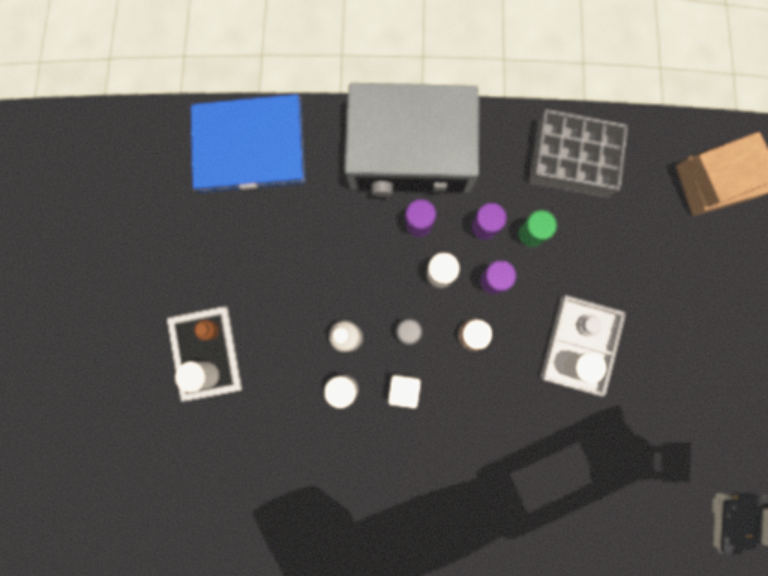

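The can on the plate is at px (191,376) with its top at z 94. The tray can is at px (590,367) with its top at z 89. Both stand upright, and everything else is unmoved to within measurement.

```bash
python3 -c "
from station import finish_job
print(finish_job())"
```

```text
the job is handed in; nothing more can be done
None
```

The job is handed in: the heaviest can (about 530 g) stands on the free half of the lens plate, and the empty one (about 90 g) stands in the free compartment of the tray. One adapter can (about 270 g) is back where it stood. I left the fourth can unlifted, since by elimination it holds the other adapter. The last top view showed nothing else shifted, with about 25 s on the clock.

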